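Cap the drinking-water tank with its camlock cap

TASK

Close the visitors' drinking-water tank: stand the steel camlock cap squarely over the grooved filler neck and push it fully home, and only then swing its two cam arms, one after the other, right down alongside the neck until both are at their stops. Turn the cap so that the arms come down clear of the tank's carrying handle and breather, and leave the flask, the tumbler and the hand stamp standing where they are.

Things in the scene. Friction and masses are not known exactly. Their poses are not given: they have to be found in the camera images.
- tank: Low white plastic water tank on the counter, full and immovable: 220 mm (its x) by 300 mm (its y), 120 mm high; position and yaw vary. Origin: centre of its underside, straight below the filler neck, z up. A small tap, only to look at, sticks out of its -x side. Beside the neck the top is free along the tank's x; along its y stand the handle and the breather.
- neck_top (a point): Centre of the top of the upright steel filler neck (a grooved camlock adaptor), 221.5 mm above the counter, 101.5 mm above the tank's top; axes as the tank's. Its nose is 45.5 mm in diameter and 12 mm high, the upper 5 mm chamfered to 39 mm. From 51.5 to 62.5 mm below this point is a 56 mm hexagon; at the tank's top a flange of 80 mm diameter, 8 mm thick.
- neck_groove (a point): Point on the neck's axis, 16.5 mm below neck_top, in the groove (35 mm in diameter, from 12 to 28 mm below neck_top) that the cams grip: with the cap fully home the pins of both cam arms are at this height. Below the groove the neck is 45.5 mm again.
- handle_top (a point): Middle of the top of the tank's dark carrying handle, a fixed bar 18 mm thick along the tank's x, 120 mm long, 98 mm from the neck's axis towards the tank's +y, 59 mm above the tank's top. It stops a cam arm that comes down over it, so the two arms must lie roughly along the tank's x (either way round).
- breather_top (a point): Top of the tank's fixed dark mushroom breather, 42 mm wide, 100 mm from the neck's axis towards the tank's -y, 59 mm above the tank's top. It too stops a cam arm that comes down over it.
- cap: Steel camlock cap, mouth down on the counter; it may have changed places with a bystander. About 0.4 kg. Origin: centre of the mouth's rim (underside), z up. Round body 58 mm in outer diameter, 46.5 mm high, bore 48 mm. The cam arms hang in ears at its +x and -x sides (23 mm wide, out to 37.5 mm from the axis), so grip it across the body along its y, between the ears.
- cap_top (a point): Centre of the cap's flat closed top (6 mm thick), 46.5 mm above its rim, 10 mm above neck_top when home: the place to press. The rubber seal inside drags on the neck: merely set down, the cap stays 10 mm proud; about 9 N more from above pushes it on; it stays where it was pushed and stops hard when home.
- cap_seat (a point): Point on the cap's axis, 36.5 mm above its rim, that meets neck_top when the cap is fully home (it is 10 mm above neck_top when the cap has only been set down). Axes as the cap's.
- cam_a (a joint): Cam arm at the cap's +x side, rad: 0 fully open, leaning outwards 60 deg above the horizontal; 1.05 horizontal, straight out; 2.478 closed, at its stop, hanging beside the neck 8 deg off vertical. Starts between 0.05 and 0.5. Stays where it is left; about 2 N at 40 mm from the pin swings it. With the cap proud its cam nose strikes the neck half-way and it goes hard.
- cam_b (a joint): The same arm at the cap's -x side, with the same meaning of its values.
- cam_a_pin (a point): Pin of cam_a, along the cap's y, 32 mm from the cap's axis, 20 mm above its rim. The arm is a flat steel bar 13 mm wide, 6 mm thick, with a pull ring at its end, 76 mm long from the pin; its middle line passes 2.5 mm outside the pin when closed.
- cam_b_pin (a point): Pin of cam_b, on the opposite side; the arm has the same sizes.
- cam_a_ring (a point): Centre of the pull ring (20 mm wide) at the end of cam_a, 65 mm from its pin.
- cam_b_ring (a point): Centre of the pull ring (20 mm wide) at the end of cam_b, 65 mm from its pin.
- flask: Bystander: upright steel drinking flask, 68 mm in diameter, 225 mm high, loose. Origin: centre of its underside. Must stay standing where it is.
- stamp: Bystander: hand stamp, a black block 62 x 44 mm, 34 mm high, with a round dark green knob, 95 mm high in all, loose. Origin: centre of its underside. Must stay standing where it is.
- tumbler: Bystander: open white drinking tumbler, 74 mm in diameter at the rim, 105 mm high, loose. Origin: centre of its underside. Must stay standing where it is.
Not all that is in view belongs to the job. Leave any blue or purple look-alike of the cap alone.

How it is judged:
By the outcome, as a careful person would: the job done as asked, in the order asked, and still so for the second after the job is handed in, with the robot touching nothing.
It also fails if it takes over 53 s, if anything falls off the work surface, if the arm or the gripper's body presses on something with over 40 N, if the wrist force passes 120 N, or if a joint passes its speed limit or range.

ROBOT

A 7-joint arm with a two-finger parallel gripper is mounted at the origin on the work surface. World frame = base frame: x ahead of the robot, y to its left, z up, the work surface at z = 0. Lengths are in m, angles in rad, forces in N, time in s.
With the tool pointing down it reaches from about 0.4 to 0.85 m from the base axis. Payload 10.4 kg.
Tool frame: the origin (TCP) lies on the centre line of the jaws, within the pads' length; the fingertips stand 14 mm ahead of it and the grasp point (between the pads) lies 5 mm behind it (manip.tip_reach is the distance from the TCP to the fingertips, in m); z points along the fingers, y is the line along which they close (so a half turn about z gives the same grasp; the last joint's range is limited). The gripper opens to 85 mm and grips with 20 to 120 N. Pads are 22 mm wide; open, the fingers measure 114 mm over their backs; the gripper's body (76 mm by 85 mm) begins 54 mm behind the grasp point. The pads swing forward as they close: fully open they stand 13 mm farther back than shut.
Start: joints at [1.123, 0.332, -0.065, 1.46, 0.022, 1.35, -0.088], TCP at [0.258, -0.569, 0.245] pointing down, gripper open.
Joint ranges: [-2.6, 2.6], [-0.5, 2.12], [-1.47, 1.34], [0.16, 2.42], [-1.27, 4.41], [0.06, 2.06], [-2.6, 2.6]. Speed limits (rad/s): [2.22, 2.22, 2.79, 2.79, 3.14, 3.14, 3.14].

INTERFACE

Orientations are given as a unit quaternion [x, y, z, w].
In Python, from workcell import manip gives the robot as it stands.
- The arm moves only by the shell command python3 -m pendant 'ROWS' [FORCE]. ROWS is JSON, a list of rows, each a list of 7 numbers: the shift along the tool's x, y, z in units of 50 mm (1.0 is 50 mm), then the turn, a rotation vector about the tool's x, y, z in units of 8 degrees (1.0 is 8 degrees), then the opening, from -1 (shut) to 1 (fully open), so that 0 is half open. In form: [[dx, dy, dz, ax, ay, az, jaw], ...]. A call has exactly 10 rows; each row is the pose to reach, as a shift and turn from the pose commanded when the call began, along the tool's axes at that moment; what a row does not reach only later rows make up. A row lasts 1/8 s, in which the tool goes at most 62.5 mm and 10.7 degrees, less where a joint would pass 70% of its speed; a pose out of reach is approached as far as the arm can. A call with a gripper value outside its range is refused whole. The fingers move at their own pace and stop on an object; FORCE is the grip in N (left out, the last holds). Time passes only in rows, so rows that repeat a pose let the fingers close, or fill a call up. It gives the time, the measured TCP pose, the force, the opening and the grip force at its end, in the units of the state.
- manip.get_obs(): the state, without advancing time (a new reading comes with each control period).
- manip.camera(name): name is "scene" or "top"; returns (picture, depth): 420x560x3 uint8, red, green, blue; 420x560 float32, m along the optical axis (not along the pixel's ray), 0 where there is no reading.
- manip.get_calibration(name): a dict with "fx", "fy", "cx", "cy" (pixels), "xyz" and "orientation" of the camera in the world. Camera axes: x right, y up, looking along -z (the intrinsics and any distortion apply to the point x, -y, -z); pixel columns grow to the right and rows downward; lengths in m; the calibration is good to about 2 mm. A picture is of the moment at which its call begins. get_calibration takes no time and is no camera call.
- manip.hand_in(): hands the job in; it is judged then, once.
Trained networks look in the newest picture that a camera, given by its name, has taken for a name from the list of things; names that differ only in an ending like _2 or _b are one class to them, and where a whole thing is asked for, a point or a joint stands for the part that bears it (a point fixed in the world has none). Each returns a list of dicts, best first, with "p" (0 to 1); they miss things now and then, are a little off and sometimes report something else, mostly with a low value. They report only what shows in the picture. A call takes as long as a camera call. They do not tell look-alikes from the thing itself.
- manip.find_in(thing, camera): "box" ([left, top, right, bottom] in pixels, round what is visible of it).
- manip.trace(thing, camera): "pixels" (420x560 bool, what is visible of it) and "box" ([left, top, right, bottom] in pixels, round what is visible of it).
- manip.tip_of(thing, camera): "pixel" ([column, row] in pixels: a listed point, or the origin of a listed thing).
The state is a dict: "clock": time; "joint_pos": joint angles; "joint_velocities": joint speeds; "tau": joint torques, N m; "position": TCP position; "ee_rot": TCP orientation; "ft_force": force on the tool from outside, world axes, zero at the start; "torque": the same for the moment, N m; "grip_width": opening from 0.0 (shut) to 1.0 (fully open); "grasp_force": force on a finger pad.
Only numpy, scipy, OpenCV 4.12 (cv2) and the standard library are available. Lean on these libraries where they do the work, as an engineer would, in place of code of your own. Each camera call takes 0.05 s, during which the arm holds its last target. There are 200 camera calls.

## Working session

There is one attempt and no reset: what is moved stays moved. The work goes in short steps, Python scripts to look and compute and a shell command to move; the robot and the scene stay as the last step left them, time stands still between calls to the robot, and variables do not carry over. Pictures are saved under pics/ and viewed, at most 10 in all, crops included, and the job is handed in when it is done.

```bash
ls; mkdir -p pics; cat > h.py <<'E'
import numpy as np, cv2
from scipy.spatial.transform import Rotation as R
from workcell import manip
def cam(n):
    p,d=manip.camera(n); c=manip.get_calibration(n); return p,d,c
def ray(c,px):
    v=np.array([(px[0]-c['cx'])/c['fx'],-(px[1]-c['cy'])/c['fy'],-1.])
    return R.from_quat(c['orientation']).apply(v)
def at_depth(c,px,d): return np.array(c['xyz'])+ray(c,px)*d
def at_z(c,px,z):
    r=ray(c,px); o=np.array(c['xyz']); return o+r*(z-o[2])/r[2]
def cloud(d,c):
    v,u=np.mgrid[:d.shape[0],:d.shape[1]]
    P=np.stack([(u-c['cx'])/c['fx'],-(v-c['cy'])/c['fy'],-np.ones_like(d)],-1)*d[...,None]
    return P@R.from_quat(c['orientation']).as_matrix().T+np.array(c['xyz'])
def save(n,p): cv2.imwrite('pics/'+n,cv2.cvtColor(p,cv2.COLOR_RGB2BGR))
E
python3 - <<'E'
from h import *
np.set_printoptions(precision=4,suppress=True)
ps=[]
for n in("scene","top"):
    p,d,c=cam(n); ps.append(p); print(n,c)
    for t,f in (('cap',manip.find_in),('tank',manip.find_in),('cap_top',manip.tip_of),('neck_top',manip.tip_of),('handle_top',manip.tip_of),('breather_top',manip.tip_of),('cam_a_ring',manip.tip_of),('cam_a_pin',manip.tip_of)):
        for r in f(t,n)[:3]:
            q=r.get('pixel',r.get('box')); print(n,t,round(r['p'],2),np.round(q,1), at_depth(c,q,d[int(q[1]),int(q[0])]) if len(q)==2 else '')
for n,p in zip("st",ps): save(n+'0.png',p)
print(manip.get_obs())
E
```

```text
pics
scene {'fx': 461.4582051253337, 'fy': 461.4582051253337, 'cx': 290.77775865124414, 'cy': 207.02750547013412, 'xyz': array([ 1.2429, -0.6524,  1.0203]), 'orientation': array([0.3533, 0.1839, 0.4184, 0.8162])}
scene cap 0.83 [195.1 204.9 220.6 239.4] 
scene cap 0.79 [241.5 216.3 270.6 249. ] 
scene cap 0.55 [317.  161.5 422.  246.2] 
scene tank 0.71 [314.6 159.3 422.7 251.2] 
scene cap_top 0.95 [201.6 220.4] [ 0.2813 -0.2994  0.0441]
scene cap_top 0.82 [255.3 228.3] [ 0.4059 -0.1872  0.0462]
scene cap_top 0.64 [160.6 292.8] [ 0.4582 -0.5102  0.0448]
scene neck_top 0.58 [373.1 164.2] [0.5346 0.1363 0.2178]
scene handle_top 0.97 [408.4 175.4] [0.5946 0.2257 0.174 ]
scene breather_top 0.76 [338.8 169.6] [ 0.2938  0.2309 -0.0002]
scene cam_a_ring 0.6 [240.3 235.5] [ 0.3612 -0.2165 -0.0048]
scene cam_a_ring 0.44 [152.1 303.6] [ 0.4634 -0.5396  0.0279]
scene cam_a_ring 0.43 [197.7 200.2] [ 0.1432 -0.2488 -0.0022]
scene cam_a_pin 0.93 [244. 244.] [ 0.4022 -0.2278  0.0005]
scene cam_a_pin 0.83 [203.  221.4] [ 0.2878 -0.2981  0.0444]
scene cam_a_pin 0.45 [257.4 239. ] [ 0.4382 -0.2011  0.0
[... 970 characters left out ...]
a_pin 0.88 [416.  217.3] [ 0.4779 -0.5254  0.0508]
top cam_a_pin 0.78 [323.7 240. ] [ 0.4084 -0.2216  0.0485]
top cam_a_pin 0.64 [344.2 287.6] [ 0.2534 -0.2855  0.0337]
{'clock': 0.9, 'joint_pos': array([ 1.1234,  0.3322, -0.0647,  1.4601,  0.0216,  1.3499, -0.0885]), 'joint_velocities': array([-0.0007,  0.0003,  0.0003, -0.0003,  0.0005,  0.0008, -0.    ]), 'tau': array([  0.0003, -62.5236,   0.049 , -39.1835,   0.0163,   0.0017,
         0.    ]), 'position': array([ 0.2576, -0.5694,  0.2453]), 'ee_rot': array([0.9775, 0.2108, 0.    , 0.    ]), 'ft_force': array([-0.7806,  0.6704, -0.4896]), 'torque': array([-0.0233, -0.057 ,  0.039 ]), 'grasp_force': 0.0, 'grip_width': 1.0014088615987968}
```

```bash
python3 - <<'E'
import cv2,numpy as np
a=cv2.imread('pics/s0.png');b=cv2.imread('pics/t0.png')
cv2.imwrite('pics/c0.png',np.vstack([cv2.resize(a[130:340,90:470],None,fx=1.5,fy=1.5),cv2.resize(b[120:310,120:500],None,fx=1.5,fy=1.5)]))
E
```

```text
(no output)
```

View pics/c0.png

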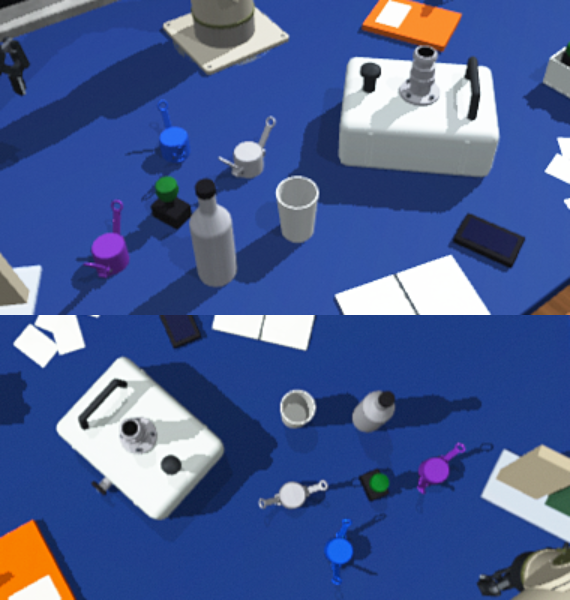

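View pics/s0.png

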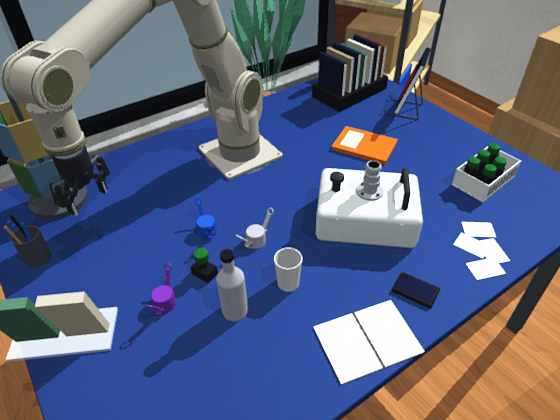

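Candidates for the cap: steel-grey at top-px (315,239), scene-px (255,228); blue at (347,274); purple at (409,223). By colour it is the grey one between tumbler and stamp. The crop confirms this: grey body with two ring arms.

```bash
cat > m.py <<'E'
from h import *
np.set_printoptions(precision=4,suppress=True)
def near(C,xy,r,z0,z1):
    m=(np.hypot(C[...,0]-xy[0],C[...,1]-xy[1])<r)&(C[...,2]>z0)&(C[...,2]<z1); return C[m]
def mid(Q): # min enclosing circle
    (x,y),r=cv2.minEnclosingCircle(Q[:,:2].astype(np.float32)); return np.array([x,y]),r
E
python3 - <<'E'
from m import *
for n in("scene","top"):
    p,d,c=cam(n); C=cloud(d,c)
    cap=near(C,(.409,-.192),.034,.040,.055); print(n,'cap',mid(cap),np.median(cap[:,2]),len(cap))
    a=near(C,(.409,-.192),.13,.015,.12); cc=mid(cap)[0]; rr=np.hypot(*(a[:,:2]-cc).T); a=a[(rr>.042)]
    ang=np.degrees(np.arctan2(a[:,1]-cc[1],a[:,0]-cc[0])); 
    h,e=np.histogram(ang,bins=36,range=(-180,180)); print(list(zip(e[:-1].astype(int),h)) )
    nk=near(C,(.537,.140),.035,.20,.235); print('neck',mid(nk),np.median(nk[:,2]),len(nk))
    hd=near(C,(.60,.205),.08,.165,.19); print('handle',hd.mean(0),cv2.minAreaRect(hd[:,:2].astype(np.float32)))
    br=near(C,(.467,.065),.03,.165,.19); print('br',mid(br),np.median(br[:,2]))
    tk=near(C,(.535,.13),.25,.10,.13); print('tank',cv2.minAreaRect(tk[:,:2].astype(np.float32)))
    for t in('tumbler','flask','stamp'):
        for r in manip.tip_of(t,n)[:1]: print(t,r['p'],at_z(c,r['pixel'],0))
    for t in('cam_a_ring','cam_a_pin'):
        for r in manip.tip_of(t,n): print(t,round(r['p'],2),r['pixel'])
E
```

```text
scene cap (array([ 0.4142, -0.195 ]), 0.028516331687569618) 0.045242505044468695 219
[(np.int64(-180), np.int64(0)), (np.int64(-170), np.int64(0)), (np.int64(-160), np.int64(0)), (np.int64(-150), np.int64(15)), (np.int64(-140), np.int64(16)), (np.int64(-130), np.int64(13)), (np.int64(-120), np.int64(8)), (np.int64(-110), np.int64(0)), (np.int64(-100), np.int64(0)), (np.int64(-90), np.int64(2)), (np.int64(-80), np.int64(13)), (np.int64(-70), np.int64(13)), (np.int64(-60), np.int64(0)), (np.int64(-50), np.int64(0)), (np.int64(-40), np.int64(0)), (np.int64(-30), np.int64(0)), (np.int64(-20), np.int64(0)), (np.int64(-10), np.int64(0)), (np.int64(0), np.int64(0)), (np.int64(10), np.int64(0)), (np.int64(20), np.int64(0)), (np.int64(30), np.int64(0)), (np.int64(40), np.int64(0)), (np.int64(50), np.int64(0)), (np.int64(60), np.int64(0)), (np.int64(70), np.int64(0)), (np.int64(80), np.int64(0)), (np.int64(90), np.int64(9)), (np.int64(100), np.int64(45)), (np.int64(110), np.int64(20)), (np.int64(120), np.int64(0)), (np.int64(130), np.int64(0)), (np.int64(140), np.int64(0)), (np.int64(150), np.
[... 1946 characters left out ...]
.int64(0))]
neck (array([0.5378, 0.1338]), 0.023013761267066002) 0.2206587407464965 190
handle [0.6018 0.2059 0.1756] ((0.6031014323234558, 0.2068176567554474), (0.019848033785820007, 0.11658728867769241), 47.382564544677734)
br (array([0.47  , 0.0603]), 0.021235723048448563) 0.1757746069721443
tank ((0.5379677414894104, 0.13391351699829102), (0.3007877469062805, 0.2209172546863556), 47.50619125366211)
tumbler 0.69 [ 0.4063 -0.1922  0.    ]
flask 0.73 [ 0.5894 -0.3685  0.    ]
stamp 0.58 [ 0.4472 -0.3882  0.    ]
cam_a_ring 0.55 [429.6, 208.1]
cam_a_ring 0.48 [333.2, 233.4]
cam_a_ring 0.41 [344.2, 296.3]
cam_a_pin 0.93 [415.2, 217.4]
cam_a_pin 0.6 [324.1, 239.3]
cam_a_pin 0.58 [343.8, 287.3]
```

```bash
cat >> m.py <<'E'
def go(xyz,rot=None):
    o=manip.get_obs(); T=R.from_quat(o['ee_rot'])
    s=T.inv().apply(np.array(xyz)-o['position'])/.05
    w=(T.inv()*rot).as_rotvec()/np.radians(8) if rot is not None else None
    print('shift',s,'turn',w)
def down(yaw_y): # tool z down, tool y at yaw_y deg
    a=np.radians(yaw_y); y=np.array([np.cos(a),np.sin(a),0]); z=np.array([0,0,-1.]); return R.from_matrix(np.stack([np.cross(y,z),y,z],1))
E
python3 - <<'E'
from m import *
for n in("scene","top"):
    p,d,c=cam(n); C=cloud(d,c)
    cc=mid(near(C,(.413,-.1935),.034,.040,.055))[0]
    a=near(C,cc,.125,.015,.12); v=a[:,:2]-cc; t=np.degrees(np.arctan2(v[:,1],v[:,0])); r=np.hypot(*v.T)
    for lo,hi in((85,130),(-95,-55)):
        m=(r>.045)&(t>lo)&(t<hi); print(n,np.degrees(np.arctan2(*v[m].mean(0)[::-1])),r[m].max(),a[m][:,2].max(),m.sum())
go([.413,-.1935,.16],down(15.5))
E
```

```text
scene 106.89654923360055 0.07879883324067648 0.08180132936153983 67
scene -72.67479568657524 0.0735734849363175 0.08563689646834471 26
top 105.95518206352249 0.07671875713361306 0.08555220251202944 38
top -74.3386741356225 0.07348332232257206 0.08549448537920235 40
shift [ 5.9305 -5.5707  1.7067] turn [  0.0009   0.0005 -10.1452]
```

```bash
python3 -m pendant '[[0.7,-0.65,0,0,0,-1.2,1],[1.4,-1.3,0.2,0,0,-2.4,1],[2.1,-2,0.4,0,0,-3.6,1],[2.8,-2.65,0.6,0,0,-4.8,1],[3.5,-3.3,0.8,0,0,-6,1],[4.2,-3.95,1,0,0,-7.2,1],[4.9,-4.6,1.2,0,0,-8.4,1],[5.6,-5.25,1.5,0,0,-9.6,1],[5.93,-5.57,1.7,0,0,-10.27,1],[5.93,-5.57,1.7,0,0,-10.27,1]]' 60; python3 - <<'E'
from m import *
p,d,c=cam("scene"); save('s1.png',cv2.resize(p[100:310,150:430],None,fx=2.5,fy=2.5))
go([.413,-.1935,.030],down(16.5)); print(manip.get_obs()['joint_pos'])
E
```

```text
clock: 2.85
position: [0.4132, -0.1918, 0.1599]
ee_rot: [0.597, 0.802, 0.0, -0.0]
ft_force: [0.7, -0.7, 0.9]
grip_width: 1.0
grasp_force: 0.0
shift [-0.0019  0.0008  2.6074] turn [-0.0019  0.0011 -0.0006]
[ 0.813   0.0595 -0.4849  1.9745  0.0312  1.1147  0.603 ]
```

View pics/s1.png

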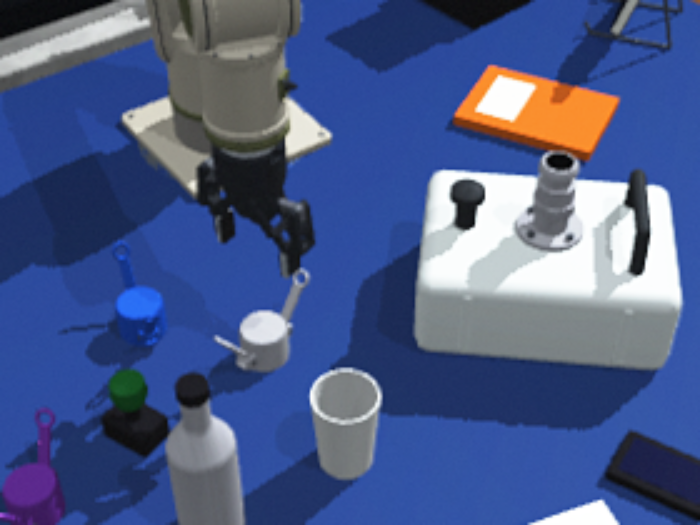

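The crop shows the open gripper above the grey cap (crop 265,340), its jaws lying across the arm line, with the tumbler, flask and stamp clear. Descending to grip.

```bash
python3 -m pendant '[[0,0,0.6,0,0,0,1],[0,0,1.2,0,0,0,1],[0,0,1.8,0,0,0,1],[0,0,2.3,0,0,0,1],[0,0,2.6,0,0,0,1],[0,0,2.6,0,0,0,1],[0,0,2.6,0,0,0,0],[0,0,2.6,0,0,0,-1],[0,0,2.6,0,0,0,-1],[0,0,2.6,0,0,0,-1]]' 70; python3 -m pendant '[[0,0,0,0,0,0,-1],[0,0,0,0,0,0,-1],[0,0,-0.4,0,0,0,-1],[0,0,-0.8,0,0,0,-1],[0,0,-1.4,0,0,0,-1],[0,0,-2.2,0,0,0,-1],[0,0,-3,0,0,0,-1],[0,0,-3.8,0,0,0,-1],[0,0,-4.5,0,0,0,-1],[0,0,-4.5,0,0,0,-1]]'; python3 - <<'E'
from m import *
go([.539,.132,.30],down(47.45)); o=manip.get_obs(); pos=o['position'];print(o['joint_pos'])
for n in("scene","top"):
    p,d,c=cam(n); C=cloud(d,c)
    save(n+'2.png',p)
E
```

```text
clock: 4.15
position: [0.4137, -0.1941, 0.0317]
ee_rot: [0.598, 0.801, -0.0, 0.001]
ft_force: [-2.1, -0.1, 8.2]
grip_width: 0.66
grasp_force: 74.3
clock: 5.4
position: [0.4139, -0.1938, 0.2578]
ee_rot: [0.598, 0.801, 0.0, 0.002]
ft_force: [-0.3, -0.8, -5.0]
grip_width: 0.658
grasp_force: 77.4
shift [ 5.5349  4.2515 -0.8518] turn [ 0.0143  0.0321 -3.8691]
[ 0.8343 -0.0281 -0.4825  1.8431 -0.0122  1.3186  0.6429]
```

```bash
python3 -m pendant '[[0.4,0.3,-0.3,0,0,-0.3,-1],[1.1,0.85,-0.6,0,0,-0.8,-1],[1.8,1.4,-0.85,0,0,-1.3,-1],[2.5,1.95,-0.85,0,0,-1.8,-1],[3.2,2.5,-0.85,0,0,-2.3,-1],[3.9,3,-0.85,0,0,-2.8,-1],[4.6,3.5,-0.85,0,0,-3.3,-1],[5.2,4,-0.85,0,0,-3.7,-1],[5.53,4.25,-0.85,0,0,-3.87,-1],[5.53,4.25,-0.85,0,0,-3.87,-1]]'; python3 - <<'E'
from m import *
ps=[]
for n in("scene","top"):
    p,d,c=cam(n); C=cloud(d,c); ps.append(p)
    nk=near(C,(.5385,.132),.032,.205,.225); print(n,'neck',mid(nk) if len(nk) else 0,len(nk))
    cp=near(C,(.539,.132),.045,.255,.33); print('cap',mid(cp) if len(cp) else 0,len(cp))
    for t in('cap_top','cap_seat','neck_top','cap','cam_a_ring'):
        for r in manip.tip_of(t,n)[:2]:
            q=r['pixel']; print(t,round(r['p'],2),q,at_depth(c,q,d[int(q[1]),int(q[0])]))
go([.5385,.132,.28],down(47.45))
save('s3.png',np.hstack([cv2.resize(ps[0][80:260,300:440],None,fx=2.8,fy=2.8),cv2.resize(ps[1][120:300,140:280],None,fx=2.8,fy=2.8)]))
E
```

```text
clock: 6.75
position: [0.5374, 0.1348, 0.2968]
ee_rot: [0.36, 0.933, 0.0, -0.001]
ft_force: [-0.3, -0.1, -4.0]
grip_width: 0.662
grasp_force: 77.2
scene neck (array([0.5417, 0.1313]), 0.02461159974336624) 162
cap (array([0.5391, 0.1318]), 0.04498346894979477) 585
cap_top 0.89 [205.0, 220.4] [ 0.2864 -0.2908  0.0432]
cap_top 0.76 [375.3, 137.5] [0.5339 0.1302 0.3104]
cap_seat 0.92 [162.0, 294.2] [ 0.4647 -0.5091  0.0452]
cap_seat 0.7 [204.4, 223.2] [ 0.3006 -0.2996  0.048 ]
cap 0.85 [375.9, 149.0] [0.5655 0.104  0.3022]
cap 0.84 [167.4, 302.6] [ 0.4927 -0.508   0.0397]
cam_a_ring 0.62 [153.1, 305.0] [ 0.4664 -0.5389  0.0246]
cam_a_ring 0.45 [196.5, 202.2] [ 0.2321 -0.2864  0.0749]
top neck 0 0
cap (array([0.5536, 0.1041]), 0.019810093566775322) 51
cap_top 0.87 [409.2, 218.5] [ 0.4747 -0.5039  0.0476]
cap_top 0.58 [345.6, 273.4] [ 0.2994 -0.2894  0.0493]
cap_seat 0.96 [346.0, 275.6] [ 0.2923 -0.2906  0.0483]
cap_seat 0.87 [409.1, 221.1] [ 0.4662 -0.5036  0.046 ]
neck_top 0.79 [206.1, 195.6] [0.465  0.0573 0.6687]
cap 0.87 [347.5, 276.3] [ 0.2897 -0.2967  0.0387]
cap 0.73 [216.1, 170.8] [0.6293 0.1202 0.1188]
cam_a_ring 0.52 [426.9, 206.0] [ 0.5105 -0.5521  0.0844]
cam_a_ring 0.44 [215.7, 170.7] [0.6294 0.1213 0.1198]
shift [-0.0006  0.0076  0.3576] turn [ 0.0002  0.0024 -0.0016]
```

View pics/s3.png

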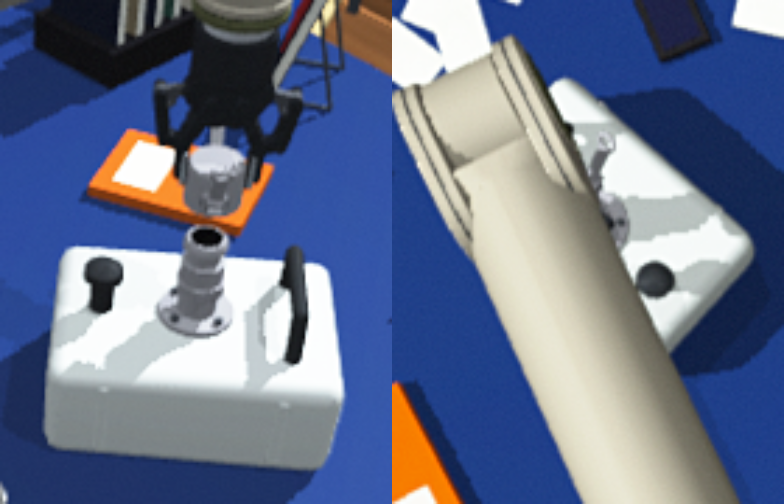

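```bash
python3 -m pendant '[[0,0,0.4,0,0,0,-1],[0,0,0.75,0,0,0,-1],[0,0,0.85,0,0,0,-1],[0,0,0.95,0,0,0,-1],[0,0,1.05,0,0,0,-1],[0,0,1.15,0,0,0,-1],[0,0,1.25,0,0,0,-1],[0,0,1.32,0,0,0,-1],[0,0,1.38,0,0,0,-1],[0,0,1.38,0,0,0,-1]]'
```

```text
clock: 8.6
position: [0.5384, 0.1323, 0.2287]
ee_rot: [0.363, 0.932, 0.0, 0.0]
ft_force: [4.0, 3.4, -5.8]
grip_width: 0.66
grasp_force: 77.0
```

```bash
python3 -m pendant '[[0,0,0.04,0,0,0,-1],[0,0,0.08,0,0,0,-1],[0,0,0.12,0,0,0,-1],[0,0,0.16,0,0,0,-1],[0,0,0.19,0,0,0,-1],[0,0,0.22,0,0,0,-1],[0,0,0.24,0,0,0,-1],[0,0,0.26,0,0,0,-1],[0,0,0.27,0,0,0,-1],[0,0,0.27,0,0,0,-1]]'
```

```text
clock: 9.85
position: [0.5385, 0.1323, 0.2167]
ee_rot: [0.363, 0.932, 0.0, 0.001]
ft_force: [-2.0, 1.5, 10.0]
grip_width: 0.66
grasp_force: 78.9
```

```bash
python3 -m pendant '[[0,0,0.01,0,0,0,-1],[0,0,0.02,0,0,0,-1],[0,0,0.03,0,0,0,-1],[0,0,0.04,0,0,0,-1],[0,0,0.05,0,0,0,-1],[0,0,0.06,0,0,0,-1],[0,0,0.06,0,0,0,-1],[0,0,0.06,0,0,0,-1],[0,0,0.06,0,0,0,-1],[0,0,0.06,0,0,0,-1]]'
```

```text
clock: 11.1
position: [0.5387, 0.1323, 0.2165]
ee_rot: [0.363, 0.932, -0.0, 0.002]
ft_force: [-12.4, -2.3, 35.2]
grip_width: 0.66
grasp_force: 82.0
```

```bash
python3 -m pendant '[[0,0,0,0,0,0,0.5],[0,0,0,0,0,0,1],[0,0,0,0,0,0,1],[0,0,0,0,0,0,1],[0,0,-0.3,0,0,0,1],[0,0,-0.8,0,0,0,1],[0,0,-1.4,0,0,0,1],[0,0,-2,0,0,0,0],[0,0,-2.4,0,0,0,-1],[0,0,-2.4,0,0,0,-1]]'; python3 - <<'E'
from m import *
p,d,c=cam("scene"); C=cloud(d,c)
u=np.array([.737,-.676]); w=np.array([.676,.737]); N=np.array([.5385,.132])
cp=near(C,N,.033,.222,.25); print('captop',mid(cp),np.percentile(cp[:,2],[10,50,90]),len(cp))
Q=near(C,N,.13,.15,.285); U=(Q[:,:2]-N)@u; W=(Q[:,:2]-N)@w
for s in(1,-1):
    m=(np.abs(W)<.022)&(U*s>.044)&(U*s<.12)&(Q[:,2]>.19); print(s,m.sum()); 
    for z in np.arange(.19,.285,.01):
        k=m&(abs(Q[:,2]-z)<.005); print(round(z,3),k.sum(),U[k].mean()*s if k.any() else '',W[k].mean() if k.any() else '')
go([.5385,.132,.30],down(47.45)); print(manip.get_obs()['grip_width'])
save('s4.png',cv2.resize(p[80:230,310:440],None,fx=4,fy=4))
E
```

```text
clock: 12.35
position: [0.5387, 0.1324, 0.3345]
ee_rot: [0.363, 0.932, 0.001, 0.001]
ft_force: [0.4, 0.4, -0.7]
grip_width: 0.377
grasp_force: 0.0
captop (array([0.5378, 0.1304]), 0.030789732933044434) [0.2264 0.2298 0.2319] 205
1 47
0.19 0  
0.2 0  
0.21 0  
0.22 2 0.046967220386379474 -0.003687279053728314
0.23 7 0.04923067818720416 -0.0020198857805206302
0.24 6 0.05614267374181323 -0.0033014881598174978
0.25 14 0.06216264686063899 -0.001145971680215072
0.26 8 0.06826676033433449 -0.0034970894725530133
0.27 10 0.07356775305674207 -0.0010487526744327566
0.28 0  
-1 76
0.19 0  
0.2 0  
0.21 0  
0.22 2 0.046002106003050505 -0.001335932555998916
0.23 14 0.048684604085172285 0.00042865772665224986
0.24 17 0.054039675579494545 -0.00028300326569977147
0.25 23 0.06216538228806723 0.00023637558305073265
0.26 18 0.07041747188167076 -0.0002969252757937913
0.27 2 0.07262293326181951 -0.0007451302467747162
0.28 0  
shift [-0.0033 -0.001   0.6606] turn [0.0075 0.0068 0.002 ]
0.28533155359535683
```

View pics/s4.png

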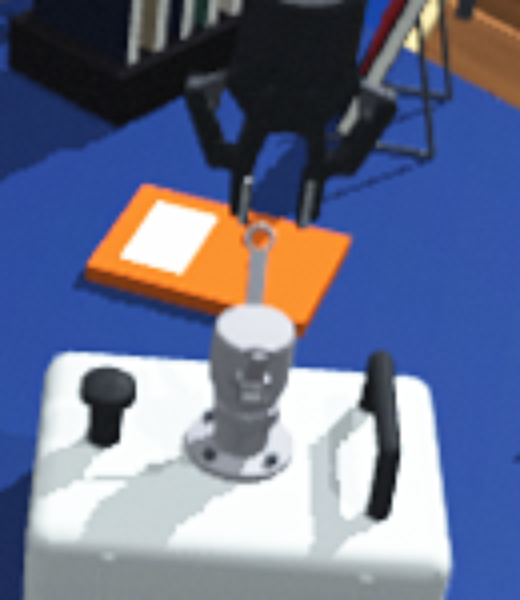

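The crop shows the cap seated on the neck (crop 255,340), its top at about 0.230 to 0.231, which fits the home height. Both arms are open along the tank's x, clear of the handle and breather. First arm: the far one (tool +x).

```bash
python3 -m pendant '[[0,0,0,0,0,0,-1],[0.3,0,0.4,0,0,0,-1],[0.7,0,0.9,0,0,0,-1],[0.7,0,1.3,0,0,0,-1],[0.7,0,1.52,0,0,0,-1],[0.9,0,1.52,0,0,0,-1],[1.1,0,1.54,0,0,0,-1],[1.3,0,1.58,0,0,0,-1],[1.5,0,1.65,0,0,0,-1],[1.6,0,1.7,0,0,0,-1]]'; python3 - <<'E'
from m import *
o=manip.get_obs(); print(o['grip_width'],o['joint_pos'])
p,d,c=cam("scene"); save('s5.png',cv2.resize(p[80:230,310:440],None,fx=4,fy=4))
E
```

```text
clock: 13.65
position: [0.4787, 0.1867, 0.2473]
ee_rot: [0.362, 0.932, -0.0, 0.0]
ft_force: [0.6, -1.1, 1.1]
grip_width: 0.003
grasp_force: 0.5
0.002550863793546055 [ 0.3429  0.1721 -0.8796  1.7115  0.1369  1.3217  0.2659]
```

View pics/s5.png

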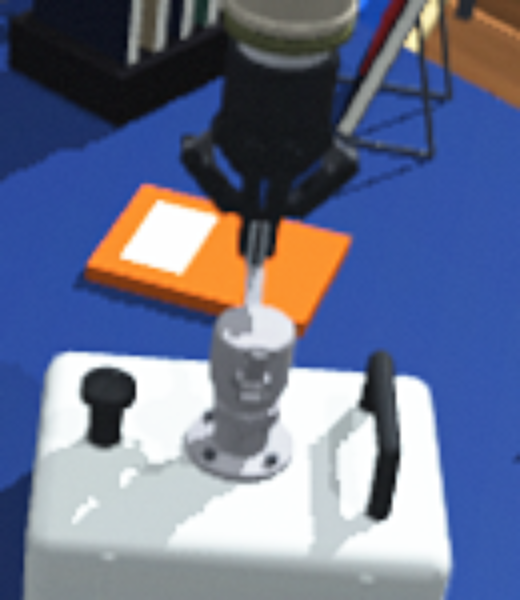

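The far arm (crop 252,280) has swung down with the closed fingers on it. Continuing over and inward.

```bash
python3 -m pendant '[[0.1,0,0.3,0,0,0,-1],[0.1,0,0.55,0,0,0,-1],[0.1,0,0.8,0,0,0,-1],[0.06,0,1.1,0,0,0,-1],[0,0,1.35,0,-1.2,0,-1],[-0.06,0,1.53,0,-2.5,0,-1],[-0.18,0,1.62,0,-2.5,0,-1],[-0.28,0,1.63,0,-2.5,0,-1],[-0.36,0,1.63,0,-2.5,0,-1],[-0.42,0,1.63,0,-2.5,0,-1]]';  python3 - <<'E'
from m import *
o=manip.get_obs(); v=o['position'][:2]-[.5385,.132]; print('u',-v@[.737,-.676],'force u',-o['ft_force'][:2]@[.737,-.676],o['position'][2])
E
```

```text
clock: 14.95
position: [0.4953, 0.1709, 0.1658]
ee_rot: [0.358, 0.917, -0.063, 0.161]
ft_force: [-1.5, 2.3, 0.2]
grip_width: 0.001
grasp_force: 0.9
u 0.058131578188417576 force u 2.618304465949925 0.1657561568534857
```

```bash
python3 -m pendant '[[-0.02,0,0.007,0,0,0,-1],[-0.04,0,0.014,0,0,0,-1],[-0.06,0,0.021,0,0,0,-1],[-0.08,0,0.028,0,0,0,-1],[-0.09,0,0.034,0,0,0,-1],[-0.1,0,0.036,0,0,0,-1],[-0.1,0,0.036,0,0,0,-1],[-0.1,0,0.036,0,0,0,-1],[-0.1,0,0.036,0,0,0,-1],[-0.1,0,0.036,0,0,0,-1]]';  python3 - <<'E'
from m import *
o=manip.get_obs(); v=o['position'][:2]-[.5385,.132]; print('u',-v@[.737,-.676],'force u',-o['ft_force'][:2]@[.737,-.676],o['position'][2])
E
```

```text
clock: 16.2
position: [0.4975, 0.1691, 0.1651]
ee_rot: [0.357, 0.918, -0.063, 0.161]
ft_force: [-6.0, 4.2, -4.3]
grip_width: -0.005
grasp_force: 3.3
u 0.055298615879405925 force u 7.2236467783675495 0.16507436314564966
```

```bash
python3 -m pendant '[[-0.02,0,0.007,0,0,0,-1],[-0.04,0,0.014,0,0,0,-1],[-0.06,0,0.021,0,0,0,-1],[-0.08,0,0.028,0,0,0,-1],[-0.1,0,0.034,0,0,0,-1],[-0.1,0,0.034,0,0,0,-1],[-0.1,0,0.034,0,0,0,-1],[-0.1,0,0.034,0,0,0,-1],[-0.1,0,0.034,0,0,0,-1],[-0.1,0,0.034,0,0,0,-1]]';  python3 - <<'E'
from m import *
o=manip.get_obs(); v=o['position'][:2]-[.5385,.132]; print('u',-v@[.737,-.676],'force u',-o['ft_force'][:2]@[.737,-.676],o['position'][2])
E
```

```text
clock: 17.45
position: [0.4988, 0.1683, 0.1646]
ee_rot: [0.355, 0.919, -0.063, 0.159]
ft_force: [-20.2, 12.4, 1.7]
grip_width: 0.0
grasp_force: 11.6
u 0.05373829925873926 force u 23.258162124315678 0.16458151396200504
```

```bash
python3 -m pendant '[[0.2,0,-0.07,0,0,0,-1],[0.5,0,-0.18,0,0,0,-1],[0.85,0,-0.31,0,0,0,-1],[0.65,0,-0.85,0,0,0,-1],[0.4,0,-1.5,0,0.5,0,-1],[0.2,0,-2.1,0,1.5,0,-1],[-0.03,0,-2.75,0,2.5,0,-1],[-0.03,0,-2.75,0,2.5,0,-1],[-0.03,0,-2.75,0,2.5,0,-1],[-0.03,0,-2.75,0,2.5,0,-1]]';  python3 - <<'E'
from m import *
for n in("top","scene"):
    p,d,c=cam(n); C=cloud(d,c); save(n+'6.png',p)
    u=np.array([.737,-.676]); w=np.array([.676,.737]); N=np.array([.5385,.132])
    cp=near(C,N,.030,.222,.25); print(n,'captop',np.percentile(cp[:,2],[10,50,90]) if len(cp) else 0,len(cp))
    Q=near(C,N,.1,.125,.235); U=-(Q[:,:2]-N)@u; W=(Q[:,:2]-N)@w
    m=(np.abs(W)<.015)&(U>.03)&(U<.1); print(np.round(np.c_[U[m],W[m],Q[m][:,2]],3)[:25].tolist(),m.sum())
o=manip.get_obs(); go([.5385+.737*.035,.132-.676*.035,.2585],down(47.45)); print(o['position'],o['joint_pos'])
a=cv2.imread('pics/top6.png')[130:280,130:290]; b=cv2.imread('pics/scene6.png')[80:230,310:440]
cv2.imwrite('pics/c6.png',np.hstack([cv2.resize(a,None,fx=2.6,fy=2.6),cv2.resize(b,None,fx=2.6,fy=2.6)]))
E
```

```text
clock: 18.7
position: [0.4678, 0.1963, 0.2948]
ee_rot: [0.362, 0.932, -0.001, -0.0]
ft_force: [0.1, -0.4, -0.3]
grip_width: -0.001
grasp_force: 0.0
top captop [0.2266 0.2306 0.2341] 293
[[0.036, 0.014, 0.205], [0.034, 0.009, 0.214], [0.032, 0.004, 0.229], [0.038, 0.009, 0.216], [0.036, 0.008, 0.211], [0.034, 0.006, 0.21], [0.032, -0.001, 0.23], [0.04, 0.008, 0.214], [0.038, 0.007, 0.209], [0.036, 0.003, 0.213], [0.034, 0.002, 0.21], [0.032, -0.0, 0.21], [0.03, -0.007, 0.228], [0.041, 0.004, 0.21], [0.039, 0.003, 0.208], [0.037, 0.001, 0.206], [0.035, -0.002, 0.21], [0.033, -0.005, 0.211], [0.03, -0.01, 0.225], [0.041, -0.0, 0.212], [0.039, -0.004, 0.218], [0.037, -0.005, 0.213], [0.035, -0.007, 0.211], [0.033, -0.01, 0.214], [0.031, -0.011, 0.209]] 65
scene captop [0.226  0.2301 0.2322] 210
[[0.031, -0.004, 0.228], [0.03, -0.001, 0.228]] 2
shift [-2.6036  0.0041  0.7312] turn [-0.0079  0.0023  0.0124]
[0.4681 0.1961 0.295 ] [ 0.2999  0.1176 -0.8401  1.6516  0.0892  1.4129  0.279 ]
```

View pics/c6.png

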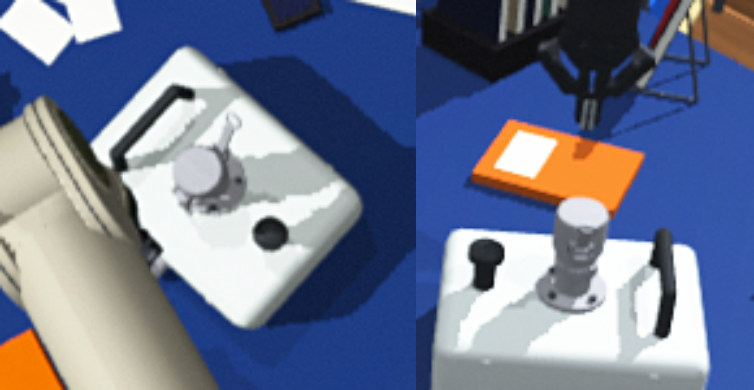

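Top view: the far arm now hangs down beside the neck, and the near arm is still open. Now the near one, mirrored.

```bash
python3 -m pendant '[[-0.8,0,0,0,0,0,-1],[-1.6,0,0,0,0,0,-1],[-2.3,0,0.1,0,0,0,-1],[-2.6,0,0.45,0,0,0,-1],[-2.6,0,0.73,0,0,0,-1],[-2.8,0,0.73,0,0,0,-1],[-3,0,0.75,0,0,0,-1],[-3.2,0,0.79,0,0,0,-1],[-3.4,0,0.86,0,0,0,-1],[-3.5,0,0.91,0,0,0,-1]]'; python3 -m pendant '[[-0.1,0,0.3,0,0,0,-1],[-0.1,0,0.55,0,0,0,-1],[-0.1,0,0.8,0,0,0,-1],[-0.06,0,1.1,0,0,0,-1],[0,0,1.35,0,1.2,0,-1],[0.06,0,1.53,0,2.5,0,-1],[0.18,0,1.62,0,2.5,0,-1],[0.28,0,1.63,0,2.5,0,-1],[0.36,0,1.63,0,2.5,0,-1],[0.42,0,1.63,0,2.5,0,-1]]'; python3 - <<'E'
from m import *
o=manip.get_obs(); v=o['position'][:2]-[.5385,.132]; print('u',v@[.737,-.676],'force u',o['ft_force'][:2]@[.737,-.676],o['position'][2])
p,d,c=cam("scene"); save('s7.png',cv2.resize(p[80:230,310:440],None,fx=4,fy=4))
E
```

```text
clock: 20.05
position: [0.5984, 0.0765, 0.2499]
ee_rot: [0.363, 0.932, -0.0, 0.0]
ft_force: [-0.9, 0.8, -0.1]
grip_width: 0.003
grasp_force: 0.5
clock: 21.3
position: [0.5822, 0.0922, 0.1696]
ee_rot: [0.357, 0.918, 0.063, -0.161]
ft_force: [1.3, -1.5, -1.0]
grip_width: 0.001
grasp_force: 0.9
u 0.05908819963904414 force u 1.9528566094556283 0.16959138453804978
```

View pics/s7.png

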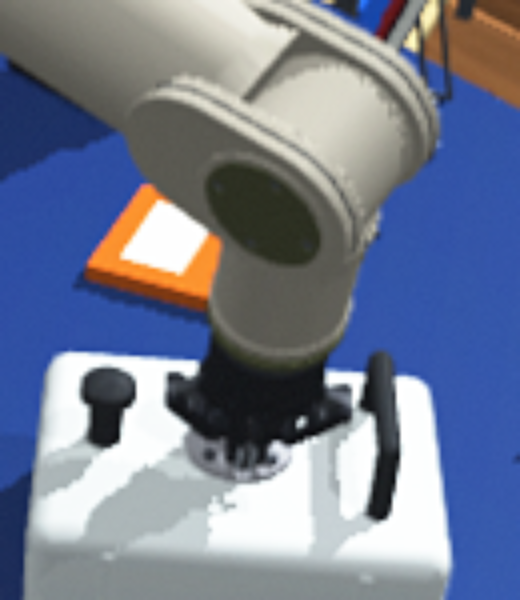

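The hand stands in front of the neck, pressing the near arm inward, clear of the handle and breather. Pushing it to its stop.

```bash
python3 -m pendant '[[0.03,0,0.01,0,0,0,-1],[0.06,0,0.02,0,0,0,-1],[0.09,0,0.03,0,0,0,-1],[0.11,0,0.04,0,0,0,-1],[0.13,0,0.045,0,0,0,-1],[0.15,0,0.052,0,0,0,-1],[0.17,0,0.06,0,0,0,-1],[0.19,0,0.067,0,0,0,-1],[0.2,0,0.07,0,0,0,-1],[0.2,0,0.07,0,0,0,-1]]';  python3 - <<'E'
from m import *
o=manip.get_obs(); v=o['position'][:2]-[.5385,.132]; print('u',v@[.737,-.676],'force u',o['ft_force'][:2]@[.737,-.676],o['position'][2])
E
```

```text
clock: 22.6
position: [0.5767, 0.0956, 0.1682]
ee_rot: [0.359, 0.917, 0.062, -0.159]
ft_force: [10.8, -8.4, -6.3]
grip_width: 0.001
grasp_force: 6.4
u 0.05277516164561384 force u 13.689007642848225 0.1682453109109604
```

```bash
python3 -m pendant '[[0.02,0,0.007,0,0,0,-1],[0.04,0,0.014,0,0,0,-1],[0.06,0,0.02,0,0,0,-1],[0.06,0,0.02,0,0,0,-1],[0.06,0,0.02,0,0,0,-1],[0.06,0,0.02,0,0,0,-1],[0.06,0,0.02,0,0,0,-1],[0.06,0,0.02,0,0,0,-1],[0.06,0,0.02,0,0,0,-1],[0.06,0,0.02,0,0,0,-1]]';  python3 - <<'E'
from m import *
o=manip.get_obs(); v=o['position'][:2]-[.5385,.132]; print('u',v@[.737,-.676],'force u',o['ft_force'][:2]@[.737,-.676],o['position'][2])
E
```

```text
clock: 23.85
position: [0.5761, 0.0958, 0.1682]
ee_rot: [0.36, 0.917, 0.062, -0.157]
ft_force: [17.8, -12.5, -7.0]
grip_width: 0.003
grasp_force: 10.3
u 0.05218800558184224 force u 21.579488082308103 0.16819108409601066
```

```bash
python3 -m pendant '[[-0.2,0,-0.07,0,0,0,-1],[-0.5,0,-0.18,0,0,0,-1],[-0.85,0,-0.31,0,0,0,-1],[-0.65,0,-0.85,0,0,0,-1],[-0.4,0,-1.5,0,-0.5,0,-1],[-0.2,0,-2.1,0,-1.5,0,-1],[0.03,0,-2.75,0,-2.5,0,-1],[0.03,0,-2.75,0,-2.5,0,-1],[0.03,0,-2.75,0,-2.5,0,-1],[0.03,0,-2.75,0,-2.5,0,-1]]'; python3 -m pendant '[[0,-0.5,-0.4,0,0,0,-1],[0,-1.3,-0.8,0,0,0,-1],[0,-2.1,-0.8,0,0,0,-1],[0,-2.9,-0.8,0,0,0,-1],[0,-3.7,-0.8,0,0,0,-1],[0,-4.5,-0.8,0,0,0,-1],[0,-4.8,-0.8,0,0,0,-1],[0,-4.8,-0.8,0,0,0,-1],[0,-4.8,-0.8,0,0,0,-1],[0,-4.8,-0.8,0,0,0,-1]]'; python3 - <<'E'
from m import *
u=np.array([.737,-.676]); w=np.array([.676,.737]); N=np.array([.5385,.132]); ims=[]
for n in("top","scene"):
    p,d,c=cam(n); C=cloud(d,c); ims.append(p)
    cp=near(C,N,.028,.222,.25); print(n,'captop',np.percentile(cp[:,2],[10,50,90]),mid(cp)[0])
    Q=near(C,N,.13,.132,.29); U=(Q[:,:2]-N)@u; W=(Q[:,:2]-N)@w
    print('extent U',np.percentile(U[abs(W)<.02],[0,1,99,100]),'|U|>.055:',((abs(U)>.055)&(abs(W)<.02)).sum())
    if n=='scene':
        m=(abs(W)<.008)&(U>.02)
        for z in np.arange(.135,.225,.01):
            k=m&(abs(Q[:,2]-z)<.005); print(round(z,3),k.sum(),U[k].mean() if k.any() else '')
save('c8.png',np.hstack([cv2.resize(ims[0][130:310,130:430],None,fx=1.6,fy=1.6),cv2.resize(ims[1][130:310,150:340+100],None,fx=1.1,fy=1.6)]))
save('c8b.png',np.vstack([cv2.resize(ims[0][130:280,130:430],None,fx=2,fy=2),cv2.resize(ims[1][140:290,150:450],None,fx=2,fy=2)]))
E
```

```text
clock: 25.1
position: [0.6059, 0.0689, 0.297]
ee_rot: [0.363, 0.932, -0.0, -0.002]
ft_force: [0.2, 0.6, -0.4]
grip_width: 0.002
grasp_force: 0.0
clock: 26.35
position: [0.4442, -0.1059, 0.3384]
ee_rot: [0.362, 0.932, 0.0, -0.0]
ft_force: [0.3, -0.1, -0.1]
grip_width: -0.002
grasp_force: 0.0
top captop [0.2271 0.2306 0.2339] [0.5382 0.1325]
extent U [-0.0483 -0.0471  0.0412  0.0421] |U|>.055: 0
scene captop [0.2269 0.23   0.2321] [0.5391 0.1316]
extent U [-0.028  -0.022   0.047   0.0505] |U|>.055: 0
0.135 9 0.045304332619189425
0.145 5 0.042940221604806685
0.155 15 0.04300116786490873
0.165 16 0.03815258137951505
0.175 16 0.039037699590866635
0.185 17 0.03843398427379549
0.195 16 0.03829080090604857
0.205 22 0.034029817435689586
0.215 23 0.02944717626045729
```

View pics/c8b.png

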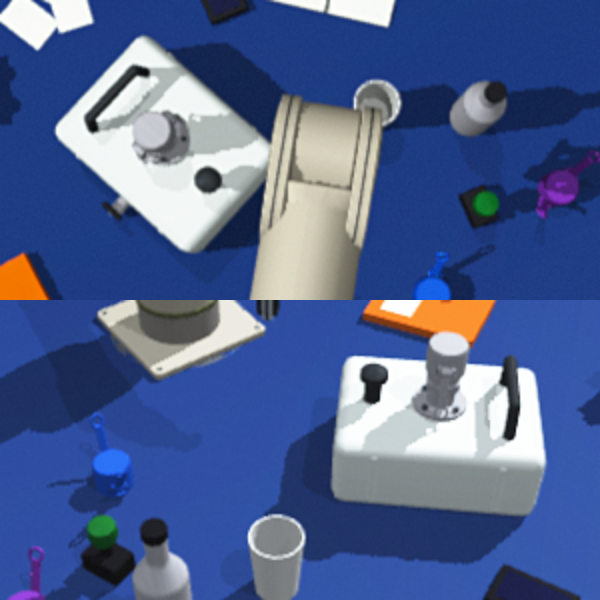

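The cap is home and squarely on the neck, and both arms lie along it at about 8°, with outer reach at the far arm's tip of 48 mm, as closed arms should be. The flask, tumbler and stamp are standing. Handing in.

```bash
python3 -c "
from workcell import manip
print(manip.hand_in())"
```

```text
the job is handed in; nothing more can be done
None
```

The steel cap is fully home on the filler neck with both cam arms at their stops along the tank's x. The flask, tumbler and stamp are still standing, and the job was handed in at about 26.5 s.

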